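Pull a parts bin forward to the sprung lane stop with a hook

ROBOT

A 7-joint arm with a two-finger parallel gripper is mounted at the origin on the work surface. World frame = base frame: x ahead of the robot, y to its left, z up, the work surface at z = 0. Lengths are in m, angles in rad, forces in N, time in s.
With the tool pointing down it reaches from about 0.4 to 0.85 m from the base axis. Payload 4.5 kg.
Tool frame: the origin (TCP) lies at the very end of the fingers, on their centre line; the grasp point (between the pads) lies pinch_z behind it (pinch_z is the distance from the TCP to the grasp point, in m); x points along the fingers, y is the direction in which the jaws open and shut, and the axes are right-handed (so a half turn about x gives the same grasp; the last joint's range is limited). The gripper opens to 85 mm and grips with 20 to 120 N. Pads are 22 mm wide; open, the fingers measure 114 mm over their backs; the gripper's body (76 mm by 85 mm) begins 54 mm behind the grasp point. The pads swing forward as they close: fully open they stand 13 mm farther back than shut.
Start: joints at [-1.188, 0.689, -0.195, 1.565, 0.157, 0.902, -0.215], TCP at [0.214, 0.587, 0.208] pointing down, gripper open.
Joint ranges: [-3.01, 3.01], [-0.46, 2.08], [-1.47, 1.51], [0.13, 2.56], [-1, 4.14], [0.04, 2.09], [-2.66, 2.66]. Speed limits (rad/s): [2.57, 2.57, 3.14, 3.14, 3.14, 3.14, 3.14].

INTERFACE

Orientations are given as a 3x3 rotation matrix whose columns are the frame's x, y, z axes.
In Python, from workcell import * gives the robot as it stands.
- The arm moves only by the tool step_arm, never from a script. Its argument "targets" is text: rows parted by semicolons, each of 7 numbers parted by spaces: the shift along the tool's x, y, z in units of 20 mm (1.0 is 20 mm), then the turn, a rotation vector about the tool's x, y, z in units of pi/2 rad (1.0 is pi/2 rad), then the opening, from 0 (shut) to 1 (fully open). A call has 1 to 5 rows; each row shifts and turns the commanded pose from where the row before left it, along the tool's axes as they then stand; what a row does not reach is not made up. A row lasts 1/10 s, in which the tool goes at most 50 mm and 8.59 degrees, less where a joint would pass 70% of its speed; a pose out of reach is approached as far as the arm can. A call with a number of a shift or a turn outside -1 to 1 is refused whole. A call with a gripper value outside its range is refused whole. The fingers move at their own pace and stop on an object; "newtons" is the grip in N (left out, the last holds). Time passes only in rows, so rows that do not move let the fingers close. It gives the time, the measured TCP pose, the force and the opening at its end, in the units of the state.
- observe(): the state, without advancing time (a new reading comes with each control period).
- read_camera(name): name is "scene" or "top" or "wrist"; returns a dict with "image" (480x640x3 uint8, red, green, blue), "fx", "fy", "cx", "cy" (pixels), "R" (3x3) and "t" (3): a world point X has camera coordinates R X + t; the wrist camera has in their place "mount" (4x4, takes a point from camera to tool coordinates, whose origin is the TCP and whose axes are the tool frame's). Camera axes: x right, y down, z forward; pixel columns grow to the right and rows downward; lengths in m; the calibration is good to about 2 mm. A picture is of the moment at which its call begins: read the wrist's pose just before it. There is no depth.
- hand_in(): hands the job in, once; it reports no verdict.
Trained networks look in the newest picture that a camera, given by its name, has taken for a name from the list of things; names that differ only in an ending like _2 or _b are one class to them, and where a whole thing is asked for, a point or a joint stands for the part that bears it (a point fixed in the world has none). Each returns a list of dicts, best first, with "p" (0 to 1); they miss things now and then, are a little off and sometimes report something else, mostly with a low value. They report only what shows in the picture. A call takes as long as a camera call.
- boxes_of(camera, label): "centre" ([column, row] in pixels, amid what is visible of it).
- mark_of(camera, label): "centre" ([column, row] in pixels: a listed point, or the origin of a listed thing).
The state is a dict: "time": time; "joints": joint angles; "dq": joint speeds; "joint_torque": joint torques, N m; "tool_pos": TCP position; "tool_rot": TCP orientation; "contact_force": force on the tool from outside, world axes, zero at the start; "torque": the same for the moment, N m; "width": finger opening in m.
Only numpy, scipy, OpenCV 4.12 (cv2) and the standard library are available. Lean on these libraries where they do the work, as an engineer would, in place of code of your own. Each camera call takes 0.05 s, during which the arm holds its last target.

TASK

Take the red-handled hook from the mat, hook it into the brass eye of the blue bin in the lane rack and drag the bin forward until it presses on the sprung front stop; press it there for a moment with about 10 N, never with more than 18 N. Then unhook it so that the bin stays in touch with the stop, and lay the hook flat on the mat again. Move the blue bin only with the hook, and leave the grey bin and everything else where they are.

Things in the scene. Friction and masses are not known exactly. Their poses are not given: they have to be found in the camera images.
- hook_grip (a point): centre of the pull hook's red handle: a bar 110 long (its x axis), 24 wide (y), 32 high (z), lying flat on the mat, this point 16 above its underside. An 8 thick steel rod leaves the handle's +x end, 11 above this point, runs level to 119 ahead of this point and bends down into the hook tip. Mass 0.18 kg, mostly the handle
- hook_tip (a point): centre of the hook tip's round end, 116 ahead of hook_grip along the handle (+x) and 11 below it. The downturned tip is 8 thick, 22 long from rod axis to this point (30 over its outsides), and leans 3 back towards the handle at its lower end
- eye (a point): middle of the opening of the blue bin's brass eye: a level loop of 6 thick wire on the bin's front (robot side) wall, open from above. Opening 18 wide (y), 21 deep (x); the loop's outer end is 16.5 in front of this point, the bin's wall 10.5 behind it. Axes: x from the eye into the bin, along the lane; z up. It is 78 above the bench
- blue_bin: blue open bin full of green parts, 170 long (x), 120 wide (y), 90 high, about 0.45 to 0.8 kg; it stands in either lane of the rack and slides along it with friction, 3 of play on each side. Origin: centre of its underside; its front wall with the eye faces -x (the robot)
- rack: aluminium two-lane bin rack, fixed, 294 wide. Lanes run along its x axis (+x away from the robot), centres at y = +68 and -68. Origin: on the bench, midway between the lanes. Floor 6 thick from x = -160 to +200; rails 32 high from x = -85 to +200; two yellow guard bars cross 150 above the bench at x = +85 and +175
- stop: sprung front stop; origin and axes are the rack's. A crossbar (324 long, 32 high) with two orange pads per lane (18 wide, tops 61 above the bench, 36 either side of the lane's centre) meets the bin's front wall. Its setting differs each time and is NOT measured: pad faces lie anywhere from x = -125 to -95, to be found by feel. When pressed it yields towards the robot, 2 N per mm, at most 12
- mat: dark green-grey bench mat, fixed, 260 (x) by 240 (y), 3 thick. Origin: centre of its underside
- grey_bin: the neighbouring grey bin in the other lane, same size and eye as the blue one; leave it alone. Origin: centre of its underside
- screwdriver: yellow-handled screwdriver, 170 long, lying on the far right side of the mat; a bystander. Origin: middle of its underside
- tape_roll: cardboard-coloured tape roll, 90 across, 24 high, in front of the rack; a bystander. Origin: centre of its underside
- pliers: red-handled pliers, 150 long, 12 high, a bystander. Origin: near its joint, underside
- spool: black empty spool, 80 across, 58 high, a bystander. Origin: centre of its underside
- small_bin: small open blue bin, 120 x 90 x 55, standing on the bench left of the rack (not in a lane), a bystander. Origin: centre of its underside
- jar: small pale jar, 56 across, 75 high, a bystander. Origin: centre of its underside

How it is judged:
On the way, in this order (a step that is already met when the one before it is completed fails the run):
1. the hook tip is down inside the eye of the blue bin (horizontal distance between hook_tip and eye below 0.014 m and z of hook_tip in the frame of eye between -0.03 and -0.002 m), for 0.1 s.
2. the hook, in the eye, holds the blue bin pressed on the sprung stop with more than 6 N (contact force between blue_bin and stop above 6 N and contact force between hook and blue_bin above 3 N and horizontal distance between hook_tip and eye below 0.02 m), for 0.2 s.
At the end, for the whole second after the job is handed in: The blue bin stands flat in its lane, at rest and still touching the sprung stop (more than 0.2 N), and the hook lies flat on the mat, its handle's centre within the mat's outline, clear of the bin (contact force between blue_bin and stop above 0.2 N and linear speed of blue_bin below 0.01 m/s and angle between blue_bin's own z axis and vertical below 0.06 rad and x of hook_grip in the frame of mat between -0.13 and 0.13 m and y of hook_grip in the frame of mat between -0.12 and 0.12 m and z of hook_grip in the frame of mat below 0.026 m and angle between hook_grip's own z axis and vertical below 0.15 rad and contact force between hook and blue_bin below 0.1 N).
It fails at once if the blue bin presses on the stop with more than 18 N (contact force between blue_bin and stop above 18 N).
It fails at once if the robot itself touches the blue bin (contact force between any of the arm, the fingers and blue_bin above 0.5 N).
It fails at once if the grey bin or another bystander is moved by more than 15 mm (distance of any of grey_bin, screwdriver, tape_roll, pliers, spool, small_bin, jar from where it was at the start of the episode above 0.015 m).
It also fails if it takes over 72 s, if anything falls off the work surface, if the arm or the gripper's body presses on something with over 40 N, if the wrist force passes 120 N, or if a joint passes its speed limit or range.

## Working session

There is one attempt and no reset: what is moved stays moved. The work goes in short steps, Python scripts to look and compute and a tool call to move; the robot and the scene stay as the last step left them, time stands still between calls to the robot, and variables do not carry over. Pictures are saved under pics/ and viewed, and the job is handed in when it is done.

Besides the shell and the picture viewer there is one more tool, called after "Emit:" as name(argument=value, ...) on one line, values as JSON. step_arm: Moves the arm, as the interface text tells. Its arguments: {"type":"object","properties":{"targets":{"type":"string"},"newtons":{"type":"number"}},"required":["targets"]}

```bash
mkdir -p pics; ls; python3 - <<'E'
from workcell import *
import cv2,numpy as np
s=observe()
for k in s: print(k,np.round(s[k],4).tolist())
try: print(pinch_z)
except Exception as e: print(e)
for n in ["scene","top"]:
    c=read_camera(n); cv2.imwrite(f"pics/{n}0.png",c["image"][:,:,::-1])
    print(n,{k:np.round(c[k],4).tolist() for k in c if k!="image"})
    for l in ["hook_grip","hook_tip","eye","blue_bin","grey_bin","rack","stop","mat","screwdriver","tape_roll","pliers","spool","small_bin","jar"]:
        print(l,[(np.round(d["centre"],1).tolist(),round(d["p"],2)) for d in mark_of(n,l)[:3]])
print(observe()["time"])
E
```

```text
pics
time 0.0
joints [-1.1882, 0.69, -0.1945, 1.5664, 0.1573, 0.9025, -0.2151]
dq [-0.0002, 0.0001, 0.0012, 0.0016, 0.0002, 0.0002, -0.0008]
joint_torque [0.0004, -53.9612, -1.2668, -15.8547, 0.0091, 0.0093, -0.0]
tool_pos [0.2134, 0.5867, 0.2071]
tool_rot [[-0.0005, 0.3416, 0.9398], [-0.0019, 0.9398, -0.3416], [-1.0, -0.0019, 0.0001]]
contact_force [0.3617, 0.4145, -0.0783]
torque [0.0097, 0.01, 0.036]
width 0.0855
0.0187
scene {'fx': 541.4943, 'fy': 541.4943, 'cx': 318.0602, 'cy': 245.3132, 'R': [[0.6544, 0.756, 0.0148], [0.4999, -0.4178, -0.7586], [-0.5673, 0.5039, -0.6513]], 't': [-0.3766, -0.2328, 1.846]}
hook_grip [([187.8, 289.4], 0.62)]
hook_tip [([219.0, 316.2], 0.98)]
eye [([370.4, 252.3], 0.96), ([418.9, 216.7], 0.65), ([322.7, 207.0], 0.16)]
blue_bin [([390.3, 294.4], 0.66)]
grey_bin [([350.0, 314.1], 0.84)]
rack [([188.3, 294.6], 0.48)]
stop []
mat [([185.4, 303.8], 0.86)]
screwdriver [([152.9, 321.0], 0.93)]
tape_roll [([269.8, 243.5], 0.63)]
pliers [([268.1, 242.3], 0.74), ([320.7, 206.3], 0.64)]
spool [([362.8, 193.4], 0.64)]
small_bin [([416.0, 217.0], 0.97)]
jar [([227.4, 253.4], 0.66), ([270.2, 242.4], 0.62)]
top {'fx': 531.2963, 'fy': 531.2963, 'cx': 315.6937, 'cy': 246.944, 'R': [[-0.0136, -0.9999, -0.0094], [-0.9875, 0.0149, -0.1571], [0.1572, 0.0071, -0.9875]], 't': [0.0068, 0.564, 1.1027]}
hook_grip [([473.8, 297.8], 0.92)]
hook_tip [([461.9, 247.0], 0.65)]
eye [([275.6, 185.4], 0.75)]
blue_bin [([282.1, 155.8], 0.97)]
grey_bin [([341.4, 160.8], 0.86)]
rack [([305.3, 197.9], 0.79)]
stop [([275.9, 186.0], 0.65)]
mat [([477.6, 293.4], 0.77), ([520.7, 288.1], 0.33)]
screwdriver [([521.5, 289.1], 0.68)]
tape_roll [([336.1, 322.6], 0.88)]
pliers [([231.4, 335.3], 0.65)]
spool [([160.9, 324.1], 0.9), ([139.8, 236.6], 0.41)]
small_bin [([137.9, 236.0], 0.77), ([161.7, 325.2], 0.16)]
jar [([397.0, 333.4], 0.85), ([522.8, 288.6], 0.38)]
1.5
```

View pics/scene0.png

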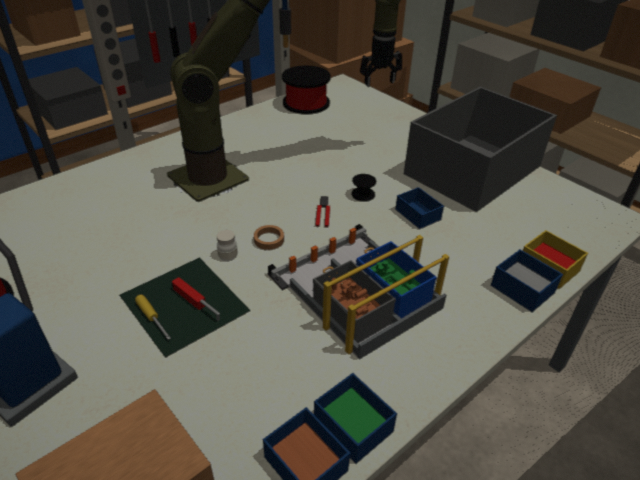

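View pics/top0.png

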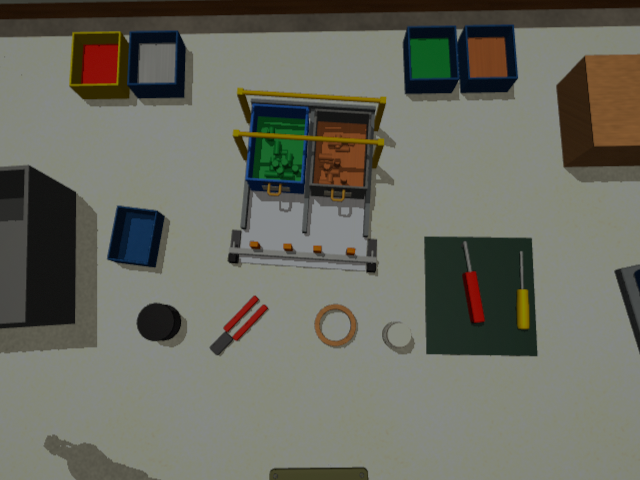

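The top view shows the hook handle from (469,272) to (478,322) with its tip near (465,243). The blue bin is in the left lane with its brass eye near (275,189), and the stop bar runs along row ~253. Next I'll zoom in and compute world positions.

```bash
cat > h.py <<'E'
import cv2,numpy as np
TOP=dict(fx=531.2963,fy=531.2963,cx=315.6937,cy=246.944)
def ray(c,u,v):
    R=np.array(c["R"]);t=np.array(c["t"])
    d=R.T@np.array([(u-c["cx"])/c["fx"],(v-c["cy"])/c["fy"],1.0]); return -R.T@t,d
def onz(c,u,v,z):
    o,d=ray(c,u,v); return o+d*(z-o[2])/d[2]
def proj(c,X):
    p=np.array(c["R"])@np.array(X)+np.array(c["t"]); return np.array([c["cx"]+c["fx"]*p[0]/p[2],c["cy"]+c["fy"]*p[1]/p[2]])
E
python3 - <<'E'
from workcell import *
from h import *
c=read_camera("top"); s=read_camera("scene")
import pickle; pickle.dump((c,s),open("c0.pkl","wb"))
im=c["image"][:,:,::-1]
a=cv2.resize(im[225:365,415:545],None,fx=5,fy=5,interpolation=cv2.INTER_CUBIC); cv2.imwrite("pics/mat.png",np.clip(a*1.8,0,255)[:600])
a=cv2.resize(im[80:280,220:400],None,fx=3,fy=3,interpolation=cv2.INTER_CUBIC); cv2.imwrite("pics/rack.png",np.clip(a*1.3,0,255))
p=lambda u,v,z:print((u,v,z),np.round(onz(c,u,v,z),4))
p(473.8,297.8,.035);p(465,245,.03);p(275.6,187,.078);p(477.6,293.4,0)
for uv in [(425,237),(532,237),(537,355),(427,355)]: p(*uv,.003)
for uv in [(370.4,252.3)]: print(np.round(onz(s,*uv,.078),4))
print(np.round(onz(s,187.8,289.4,.019),4),np.round(onz(s,219,316.2,.008),4))
E
```

```text
(473.8, 297.8, 0.035) [ 0.4503 -0.3379  0.035 ]
(465, 245, 0.03) [ 0.5657 -0.3271  0.03  ]
(275.6, 187, 0.078) [0.6897 0.0823 0.078 ]
(477.6, 293.4, 0) [ 0.4619 -0.3569  0.    ]
(425, 237, 0.003) [ 0.5895 -0.2463  0.003 ]
(532, 237, 0.003) [ 0.5859 -0.4851  0.003 ]
(537, 355, 0.003) [ 0.3271 -0.4759  0.003 ]
(427, 355, 0.003) [ 0.3302 -0.2387  0.003 ]
[0.691  0.0833 0.078 ]
[ 0.4439 -0.3359  0.019 ] [ 0.5658 -0.3204  0.008 ][ WARN:0@0.716] global loadsave.cpp:1063 imwrite_ Unsupported depth image for selected encoder is fallbacked to CV_8U.
```

View pics/mat.png

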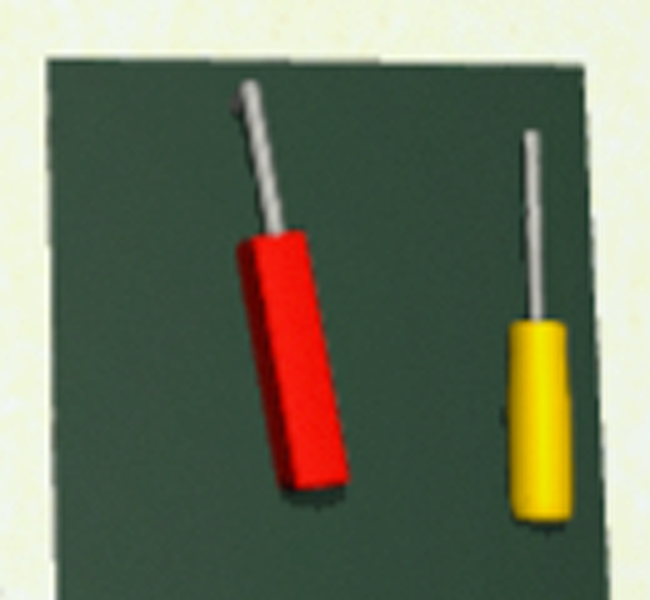

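View pics/rack.png

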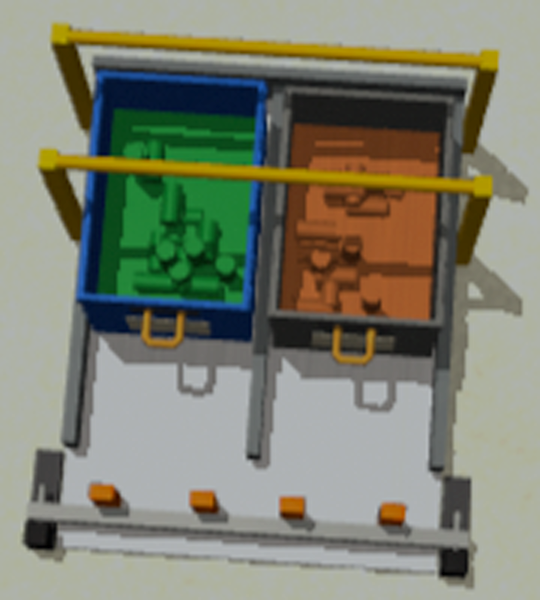

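```bash
python3 - <<'E'
from h import *
import pickle
c,s=pickle.load(open("c0.pkl","rb"))
m=lambda u,v,z:onz(c,415+u/5,225+v/5,z)
r=lambda u,v,z:onz(c,220+u/3,80+v/3,z)
C=[m(*x,.035) for x in [(253,240),(303,232),(295,490),(348,482)]]
print(np.round(C,4)); f=(C[0]+C[1])/2;b=(C[2]+C[3])/2;print("mid",np.mean(C,0),"yaw",np.arctan2(*(f-b)[[1,0]]),np.linalg.norm(f-b))
print("rodend",m(250,84,.034))
def L(n,a,b):
    d=b-a;print(n,np.round(a,4),np.round(b,4),"dy/dx-yaw",np.round(np.arctan2(d[1],d[0]),4),np.linalg.norm(d))
L("guard",r(483,186,.155),r(50,160,.155)); L("guard2",r(488,60,.155),r(60,35,.155))
L("binfront",r(250,310,.096),r(80,300,.096)); L("binright",r(250,310,.096),r(264,85,.096)); L("binleft",r(80,298,.096),r(98,73,.096))
L("rail",r(72,443,.032),r(90,315,.032));L("midrail",r(257,455,.032),r(272,330,.032));L("rrail",r(437,467,.032),r(458,330,.032))
L("pads",r(203,495,.061),r(103,487,.061)); L("pads4",r(393,507,.061),r(103,487,.061))
L("eye",r(162,336,.078),r(162,312,.078)); L("crossbar",r(468,540,.05),r(30,508,.05))
L("eyegrey",r(352,352,.078),r(352,328,.078))
E
```

```text
[[ 0.5038 -0.3235  0.035 ]
 [ 0.507  -0.3452  0.035 ]
 [ 0.397  -0.3351  0.035 ]
 [ 0.4    -0.3578  0.035 ]]
mid [ 0.45196219 -0.34041884  0.035     ] yaw 0.11265532335870139 0.10758877401509241
rodend [ 0.57216876 -0.32644127  0.034     ]
guard [ 0.7581 -0.1363  0.155 ] [0.7813 0.1544 0.155 ] dy/dx-yaw 1.4909 0.2916073217891225
guard2 [ 0.8474 -0.1426  0.155 ] [0.8707 0.1485 0.155 ] dy/dx-yaw 1.491 0.2919791912380608
binfront [0.6917 0.0225 0.096 ] [0.7009 0.1418 0.096 ] dy/dx-yaw 1.4939 0.11966115115746122
binright [0.6917 0.0225 0.096 ] [0.858  0.0108 0.096 ] dy/dx-yaw -0.0702 0.1667784364340833
binleft [0.7023 0.1418 0.096 ] [0.8693 0.13   0.096 ] dy/dx-yaw -0.0707 0.167367322813232
rail [0.6114 0.1559 0.032 ] [0.708  0.1432 0.032 ] dy/dx-yaw -0.1302 0.09743320914506375
midrail [0.6003 0.0203 0.032 ] [0.6943 0.0082 0.032 ] dy/dx-yaw -0.1282 0.09476491537744042
rrail [ 0.5894 -0.1109  0.032 ] [ 0.6921 -0.1294  0.032 ] dy/dx-yaw -0.1777 0.10433471670841866
pads [0.5665 0.0582 0.061 ] [0.5734 0.1294 0.061 ] dy/dx-yaw 1.4749 0.07144786977199508
pads4 [ 0.5559 -0.0764  0.061 ] [0.5734 0.1294 0.061 ] dy/dx-yaw 1.4859 0.20649882479381476
eye [0.6787 0.0857 0.078 ] [0.6963 0.0857 0.078 ] dy/dx-yaw -0.0013 0.017608729864028096
crossbar [ 0.533  -0.1299  0.05  ] [0.5608 0.183  0.05  ] dy/dx-yaw 1.4822 0.31419649789259757
eyegrey [ 0.6649 -0.049   0.078 ] [ 0.6824 -0.0494  0.078 ] dy/dx-yaw -0.02 0.017529610192626867
```

Emit:
step_arm(targets="0 -1 1 -0.059 0 0 1;0 -1 1 -0.059 0 0 1;0 -1 1 -0.059 0 0 1;0 -1 1 -0.059 0 0 1;0 -1 1 -0.058 0 0 1")

```text
time: 2.1
tool_pos: [0.2957, 0.4724, 0.2082]
tool_rot: [[0.0, -0.117, 0.993], [-0.0, 0.993, 0.117], [-1.0, -0.0, 0.0]]
contact_force: [1.0, 0.1, 0.0]
width: 0.0853
```

Emit:
step_arm(targets="0 -1 1 0 0 0 1;0 -1 1 0 0 0 1;0 -1 1 0 0 0 1;0 -1 0.5 0 0 0 1;0 -1 0.5 0 0 0 1")

```text
time: 2.6
tool_pos: [0.387, 0.3822, 0.208]
tool_rot: [[0.0, -0.112, 0.994], [0.0, 0.994, 0.112], [-1.0, 0.0, 0.0]]
contact_force: [-0.6, 0.3, -0.8]
width: 0.0851
```

Emit:
step_arm(targets="0 -1 0 0 0 0 1;0 -1 0 0 0 0 1;0 -1 0 0 0 0 1;0 -1 0 0 0 0 1;0 -1 0 0 0 0 1")

```text
time: 3.1
tool_pos: [0.3976, 0.283, 0.2081]
tool_rot: [[0.0, -0.113, 0.994], [0.0, 0.994, 0.113], [-1.0, 0.0, 0.0]]
contact_force: [-0.3, -0.3, -0.4]
width: 0.0855
```

Emit:
step_arm(targets="0 -1 0 0 0 0 1;0 -1 0 0 0 0 1;0 -1 0 0 0 0 1;0 -1 0 0 0 0 1;0 -1 0 0 0 0 1")

```text
time: 3.6
tool_pos: [0.4089, 0.1837, 0.2082]
tool_rot: [[0.001, -0.113, 0.994], [0.0, 0.994, 0.113], [-1.0, 0.0, 0.001]]
contact_force: [-0.0, -0.7, -0.1]
width: 0.0853
```

Emit:
step_arm(targets="0 -1 0 0 0 0 1;0 -1 0 0 0 0 1;0 -1 0 0 0 0 1;0 -1 0 0 0 0 1;0 -1 0 0 0 0 1")

```text
time: 4.1
tool_pos: [0.4202, 0.0842, 0.2082]
tool_rot: [[0.001, -0.113, 0.994], [0.0, 0.994, 0.113], [-1.0, 0.0, 0.001]]
contact_force: [1.0, 0.7, -1.0]
width: 0.0851
```

Emit:
step_arm(targets="0 -1 0 0 0 0 1;0 -1 0 0 0 0 1;0 -1 0 0 0 0 1;0 -1 0 0 0 0 1;0 -1 0 0 0 0 1")

```text
time: 4.6
tool_pos: [0.4315, -0.0152, 0.2082]
tool_rot: [[0.001, -0.113, 0.994], [0.0, 0.994, 0.113], [-1.0, -0.0, 0.001]]
contact_force: [0.7, -0.5, -0.8]
width: 0.0857
```

Emit:
step_arm(targets="0 -1 0 0 0 0 1;0 -1 0 0 0 0 1;0 -1 0 0 0 0 1;0 -1 0 0 0 0 1;0 -1 0 0 0 0 1")

```text
time: 5.1
tool_pos: [0.4427, -0.1146, 0.2081]
tool_rot: [[0.001, -0.113, 0.994], [-0.0, 0.994, 0.113], [-1.0, -0.0, 0.001]]
contact_force: [-0.3, -1.2, 0.4]
width: 0.0856
```

Emit:
step_arm(targets="0 -1 0 0 0 0 1;0 -1 0 0 0 0 1;0 -1 0 0 0 0 1;0 -1 -0.2 0 0 0 1;0 -1 -0.2 0 0 0 1")

```text
time: 5.6
tool_pos: [0.4459, -0.2149, 0.2081]
tool_rot: [[0.0, -0.113, 0.994], [-0.0, 0.994, 0.113], [-1.0, -0.0, 0.0]]
contact_force: [-0.0, 0.7, -0.2]
width: 0.0855
```

Emit:
step_arm(targets="0 -1 -0.2 0 0 0 1;0 -1 -0.2 0 0 0 1;0 -1 0 0 0 0 1;0 -1 0 0 0 0 1;0 -1 0 0 0 0 1")

```text
time: 6.1
tool_pos: [0.4492, -0.3152, 0.2081]
tool_rot: [[0.0, -0.113, 0.994], [-0.0, 0.994, 0.113], [-1.0, -0.0, 0.0]]
contact_force: [0.6, 0.3, 0.2]
width: 0.0856
```

Emit:
step_arm(targets="0.5 -1 0 0 0 0 1;1 -0.3 0 0 0 0 1;1 0 0 0 0 0 1;0 0 0 0 0 0 1")

```text
time: 6.5
tool_pos: [0.4498, -0.3396, 0.155]
tool_rot: [[-0.005, -0.112, 0.994], [0.003, 0.994, 0.112], [-1.0, 0.004, -0.005]]
contact_force: [-0.7, 0.2, -0.0]
width: 0.0858
```

```bash
python3 - <<'E'
from workcell import *
from h import *
s=observe(); c=read_camera("wrist"); im=c["image"][:,:,::-1].copy()
cv2.imwrite("pics/w1.png",im)
print(s["time"],s["tool_pos"],np.round(c["mount"],4).tolist(),c["fx"],c["cx"],c["cy"])
np.savez("w1.npz",M=c["mount"],f=c["fx"],cx=c["cx"],cy=c["cy"],p=s["tool_pos"],R=s["tool_rot"])
E
```

```text
6.5 [ 0.44984367 -0.33955883  0.15495615] [[0.0001, -0.3291, 0.9443, -0.1664], [1.0, -0.0004, -0.0002, 0.0008], [0.0004, 0.9443, 0.3291, -0.0844], [0.0, 0.0, 0.0, 1.0]] 431.5892587029545 311.06585534218624 238.12507945475397
```

View pics/w1.png

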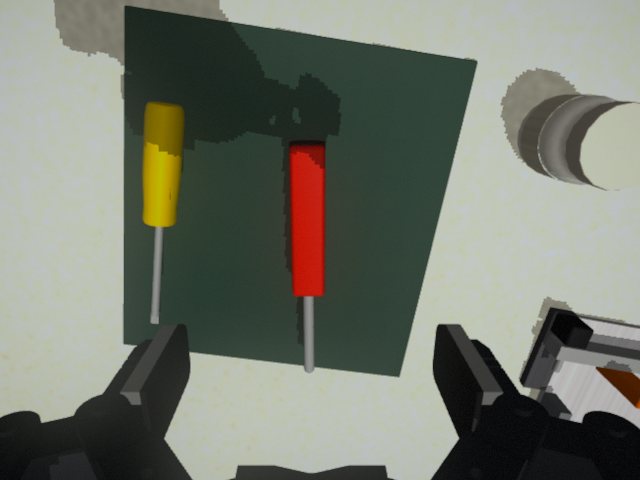

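The wrist image shows the handle upright at cols 290–326, rows 143–296, with the rod at col 309 and its end at row 372. It's aligned with the jaws. Measuring it now.

```bash
cat >> h.py <<'E'
def wonz(w,u,v,z):
    M=np.array(w["M"]);R=np.array(w["R"]);d=R@M[:3,:3]@np.array([(u-w["cx"])/w["f"],(v-w["cy"])/w["f"],1.]);o=R@M[:3,3]+w["p"]
    return o+d*(z-o[2])/d[2]
E
python3 - <<'E'
from h import *
w=np.load("w1.npz")
for n,u,v,z in [("frontL",292,296,.035),("frontR",325,296,.035),("rearL",290,148,.035),("rearR",326,148,.035),("rodend",309,372,.032)]:
    X=wonz(w,u,v,z); print(n,np.round(X,4),"tool",np.round(w["R"].T@(X-w["p"]),4))
E
```

```text
frontL [ 0.5107 -0.3456  0.035 ] tool [ 0.1196 -0.0133  0.0604]
frontR [ 0.508  -0.3215  0.035 ] tool [0.1197 0.011  0.0604]
rearL [ 0.4038 -0.3575  0.035 ] tool [ 0.1201 -0.0131 -0.0471]
rearR [ 0.4012 -0.334   0.035 ] tool [ 0.1202  0.0105 -0.0471]
rodend [ 0.5773 -0.3256  0.032 ] tool [ 0.1223 -0.001   0.1288]
```

Emit:
step_arm(targets="1 -0.05 0.3 0 0 0 1;1 0 0 0 0 0 1;1 0 0 0 0 0 1;1 0 0 0 0 0 1;1 0 0 0 0 0 1", newtons=80)

```text
time: 7.05
tool_pos: [0.4593, -0.3407, 0.0583]
tool_rot: [[0.002, -0.113, 0.994], [-0.001, 0.994, 0.113], [-1.0, -0.001, 0.002]]
contact_force: [0.4, -0.7, -0.0]
width: 0.0852
```

Emit:
step_arm(targets="1 0 0 0 0 0 1;0.5 0 0 0 0 0 1;0.3 0 0 0 0 0 1;0 0 0 0 0 0 1;0 0 0 0 0 0 1")

```text
time: 7.55
tool_pos: [0.4588, -0.3407, 0.0228]
tool_rot: [[0.001, -0.113, 0.994], [-0.001, 0.994, 0.113], [-1.0, -0.001, 0.001]]
contact_force: [0.4, 0.3, 0.5]
width: 0.0853
```

Emit:
step_arm(targets="0.4 0 -0.1 0 0 0 1;0.25 0 0 0 0 0 1;0 0 0 0 0 0 0;0 0 0 0 0 0 0;0 0 0 0 0 0 0")

```text
time: 8.05
tool_pos: [0.4563, -0.3406, 0.009]
tool_rot: [[0.0, -0.113, 0.994], [0.0, 0.994, 0.113], [-1.0, -0.0, 0.0]]
contact_force: [0.5, 0.7, 0.1]
width: 0.0441
```

Emit:
step_arm(targets="0 0 0 0 0 0 0;0 0 0 0 0 0 0;0 0 0 0 0 0 0")

```text
time: 8.35
tool_pos: [0.4563, -0.3409, 0.0095]
tool_rot: [[0.0, -0.113, 0.994], [-0.001, 0.994, 0.113], [-1.0, -0.001, 0.0]]
contact_force: [-1.8, 0.2, 5.0]
width: 0.02
```

Emit:
step_arm(targets="0 0 0 0 0 0 0;0 0 0 0 0 0 0;-0.5 0 0 0 0 0 0;-1 0 0 0 0 0 0;-1 0 0 0 0 0 0")

```text
time: 8.85
tool_pos: [0.4556, -0.3402, 0.0594]
tool_rot: [[-0.001, -0.113, 0.994], [0.001, 0.994, 0.113], [-1.0, 0.001, -0.001]]
contact_force: [-0.1, 0.5, -1.6]
width: 0.0194
```

Emit:
step_arm(targets="-1 0 0 0 0 0 0;-1 0 0 0 0 0 0;0 0 0 0 0 0 0;0 0 0 0 0 0 0")

```text
time: 9.25
tool_pos: [0.4559, -0.3406, 0.0989]
tool_rot: [[-0.0, -0.113, 0.994], [0.0, 0.994, 0.113], [-1.0, 0.0, -0.0]]
contact_force: [0.2, -0.4, -2.3]
width: 0.0198
```

```bash
cat >> h.py <<'E'
def wshot(n):
    from workcell import observe,read_camera
    s=observe(); c=read_camera("wrist"); cv2.imwrite(f"pics/{n}.png",c["image"][:,:,::-1])
    np.savez(n+".npz",M=c["mount"],f=c["fx"],cx=c["cx"],cy=c["cy"],p=s["tool_pos"],R=s["tool_rot"])
    print(s["time"],np.round(s["tool_pos"],4),s["width"],np.round(s["contact_force"],2))
E
python3 - <<'E'
from h import *
wshot("w2")
from workcell import *
s=read_camera("scene"); a=cv2.resize(s["image"][200:400,80:300,::-1],None,fx=3,fy=3,interpolation=cv2.INTER_CUBIC); cv2.imwrite("pics/s2.png",np.clip(a.astype(int)*2,0,255).astype(np.uint8))
E
```

```text
9.25 [ 0.4559 -0.3406  0.0989] 0.019788493852127744 [ 0.24 -0.4  -2.25]
```

View pics/w2.png

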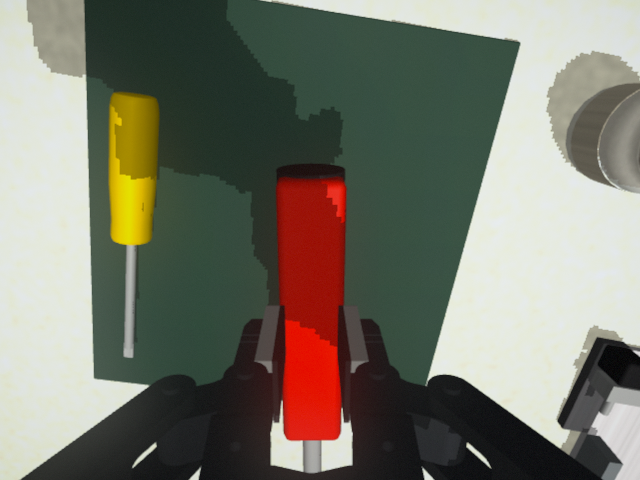

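View pics/s2.png

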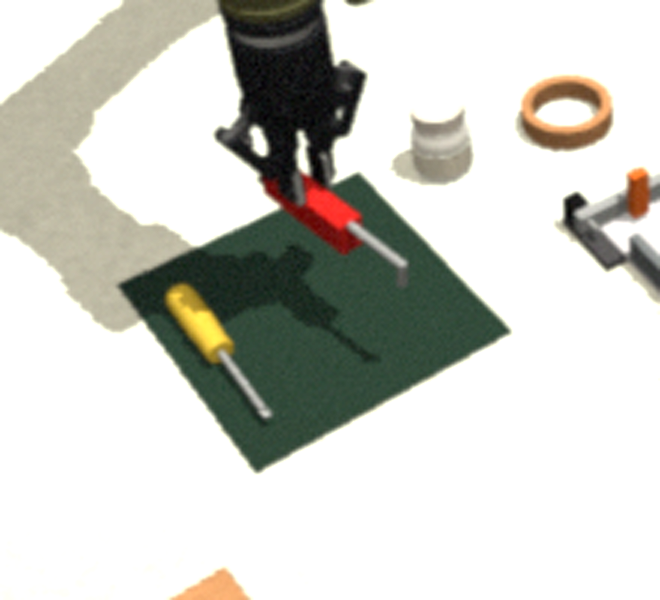

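Hook held: handle between the pads, rod and downturned tip visible in the scene view. Checking its pose in the hand.

```bash
python3 - <<'E'
from h import *
w=np.load("w2.npz")
z=w["p"][2]+.0255
for n,u,v in [("frontL",284,440),("frontR",341,440),("rearL",277,180),("rearR",346,180),("rod",314,460)]:
    X=wonz(w,u,v,z if n!="rod" else z-.001); print(n,np.round(w["R"].T@(X-w["p"]),4))
# eye/clearance plan
E
```

```text
frontL [-0.0255 -0.0105  0.053 ]
frontR [-0.0255  0.0131  0.053 ]
rearL [-0.0255 -0.0105 -0.0557]
rearR [-0.0255  0.0123 -0.0556]
rod [-0.0245  0.002   0.0647]
```

Emit:
step_arm(targets="-0.8 0 0 0.061 0 0 0;-0.8 0 0 0.061 0 0 0;0 1 0 0 0 0 0;0 1 0 0 0 0 0;0 1 0 0 0 0 0")

```text
time: 9.85
tool_pos: [0.4601, -0.2798, 0.1299]
tool_rot: [[-0.002, 0.079, 0.997], [0.001, 0.997, -0.079], [-1.0, 0.001, -0.002]]
contact_force: [-0.2, -0.9, -1.7]
width: 0.0196
```

Emit:
step_arm(targets="0 1 0 0 0 0 0;0 1 0 0 0 0 0;0 1 0 0 0 0 0;0 1 0 0 0 0 0;0 1 0 0 0 0 0")

```text
time: 10.35
tool_pos: [0.468, -0.18, 0.1299]
tool_rot: [[-0.002, 0.078, 0.997], [0.001, 0.997, -0.078], [-1.0, 0.001, -0.002]]
contact_force: [0.8, -0.3, -2.3]
width: 0.0197
```

Emit:
step_arm(targets="0 1 0 0 0 0 0;0 1 0 0 0 0 0;0 1 0 0 0 0 0;0 1 0 0 0 0 0;0 1 0 0 0 0 0")

```text
time: 10.85
tool_pos: [0.4758, -0.0805, 0.1299]
tool_rot: [[-0.002, 0.078, 0.997], [0.0, 0.997, -0.078], [-1.0, 0.0, -0.002]]
contact_force: [0.1, 0.1, -1.3]
width: 0.0193
```

Emit:
step_arm(targets="0 1 0.5 0 0 0 0;0 1 0.5 0 0 0 0;0 1 0.5 0 0 0 0;0 1 0.5 0 0 0 0;0 1 0.5 0 0 0 0")

```text
time: 11.35
tool_pos: [0.5338, 0.0152, 0.1298]
tool_rot: [[-0.002, 0.078, 0.997], [-0.0, 0.997, -0.078], [-1.0, -0.0, -0.002]]
contact_force: [0.2, -0.1, -2.5]
width: 0.0197
```

Emit:
step_arm(targets="0 1 0.5 0 0 0 0;0 1 0.5 0 0 0 0;0 1 0.3 0 0 0 0;0 1 0 0 0 0 0;0 0 0 0 0 0 0")

```text
time: 11.85
tool_pos: [0.5659, 0.0967, 0.1298]
tool_rot: [[-0.001, 0.073, 0.997], [0.003, 0.997, -0.073], [-1.0, 0.003, -0.002]]
contact_force: [-0.3, 0.1, -2.1]
width: 0.0197
```

```bash
python3 - <<'E'
from h import *
from workcell import *
wshot("w3")
c=read_camera("top"); s=read_camera("scene")
import pickle; pickle.dump((c,s),open("c1.pkl","wb"))
up=lambda im,r,k:np.clip(cv2.resize(im[r[0]:r[1],r[2]:r[3],::-1],None,fx=k,fy=k,interpolation=cv2.INTER_CUBIC).astype(int)*2,0,255).astype(np.uint8)
cv2.imwrite("pics/t3.png",up(c["image"],(150,250,220,340),6));cv2.imwrite("pics/s3.png",up(s["image"],(190,310,300,460),5))
st=observe();print(st["time"],st["tool_pos"],st["tool_rot"])
for n in("top","scene"):
  for l in("hook_tip","eye"): print(n,l,[(np.round(d["centre"],1).tolist(),round(d["p"],2)) for d in mark_of(n,l)[:3]])
E
```

```text
11.85 [0.5659 0.0967 0.1298] 0.019720612073000892 [-0.32  0.14 -2.07]
12.0 [0.56558179 0.09082625 0.13003427] [[-0.00216764  0.07896674  0.99687489]
 [-0.00159174  0.9968757  -0.07897026]
 [-0.99999638 -0.00175794 -0.00203517]]
top hook_tip []
top eye [([277.4, 188.2], 0.86)]
scene hook_tip [([367.4, 238.4], 0.58)]
scene eye [([368.1, 253.3], 0.56)]
```

View pics/w3.png

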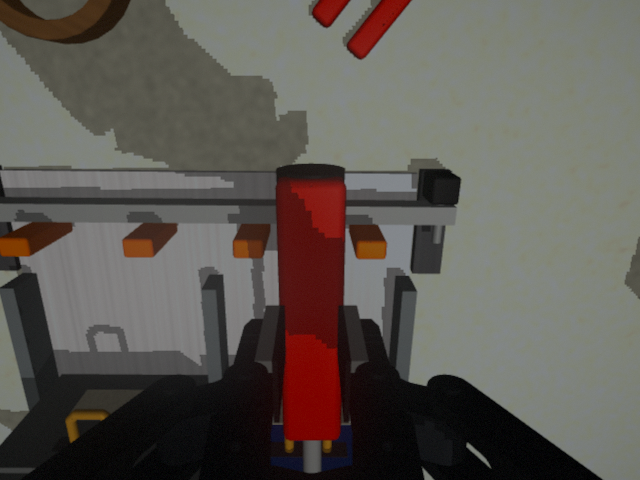

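View pics/t3.png

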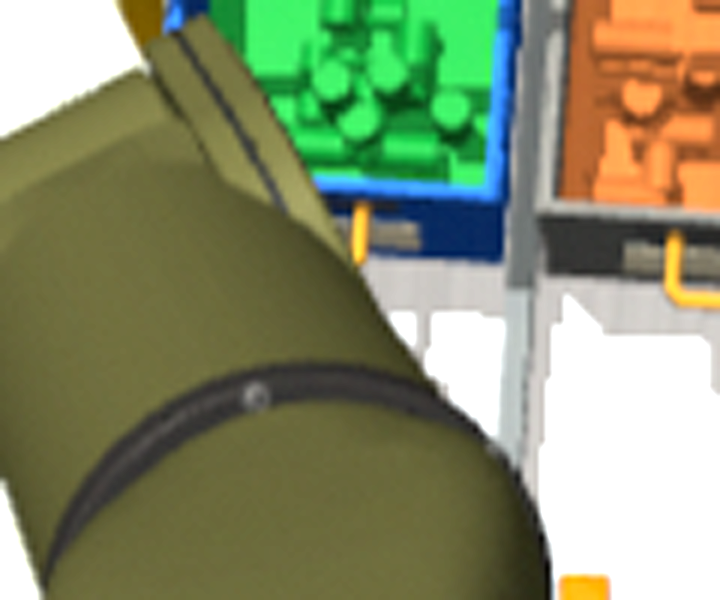

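View pics/s3.png

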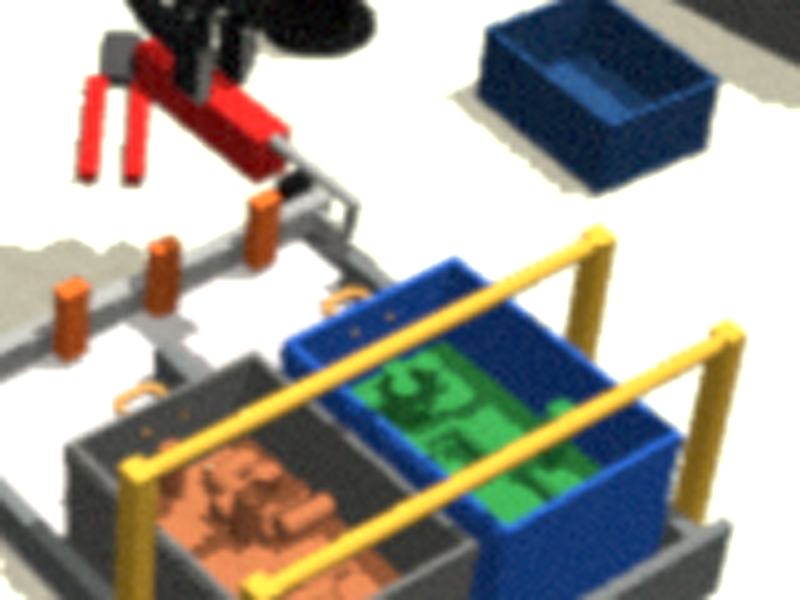

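The wrist view shows the rod at col 313 between the eye's side wires at cols ~289 and ~327 (row ~445). The scene view shows the tip at about (370,237), short of and above the eye loop. Comparing predictions with these.

```bash
python3 - <<'E'
from h import *
import pickle
c,s=pickle.load(open("c1.pkl","rb")); w=np.load("w3.npz")
p=np.array([.5656,.0908,.1300]);yaw=-.079
ez=np.array([np.cos(yaw),np.sin(yaw),0]);ey=np.array([-np.sin(yaw),np.cos(yaw),0])
tip=p+.115*ez+.001*ey-np.array([0,0,.0015]); print("tip",tip,proj(s,tip), "bottom",proj(s,tip-[0,0,.004]))
for E in ([.688,.083,.078],[.6845,.083,.078],[.691,.083,.078]):print("eye",proj(s,E),proj(c,E))
for u,v in((289,445),(327,445)): X=wonz(w,u,v,.078); print("wire",X, w["R"].T@(X-w["p"]))
for u in (309,318):X=wonz(w,u,462,w["p"][2]+.0245); print("rod",w["R"].T@(X-w["p"]))
# grey eye loop + scene outline of blue eye: outer end  pix
for u,v in ((323,300),(370,290),(347,306)):
    print(onz(s,300+u/5,190+v/5,.078))
E
python3 - <<'E'
import cv2,pickle,numpy as np
c,s=pickle.load(open("c1.pkl","rb"))
a=cv2.resize(s["image"][225:275,345:405,::-1],None,fx=12,fy=12,interpolation=cv2.INTER_CUBIC)
cv2.imwrite("pics/s3b.png",np.clip(a.astype(int)*2,0,255).astype(np.uint8))
E
```

```text
tip [0.68032025 0.08272133 0.1285    ] [368.85687662 235.85935087] bottom [368.7410788  237.03336546]
eye [369.52927735 251.78001818] [275.28050361 187.76148743]
eye [368.6026087  251.11715835] [275.28327135 189.35215492]
eye [370.3255918  252.34963372] [275.2781334  186.39928568]
wire [0.69656602 0.07379142 0.078     ] [ 0.05160461 -0.01340866  0.13207802]
wire [0.6984351  0.09812776 0.078     ] [0.05167741 0.01099909 0.13216347]
rod [-2.46007171e-02 -9.54513362e-05  6.55329676e-02]
rod [-0.02458932  0.00372748  0.06554712]
[0.67437129 0.07796819 0.078     ]
[0.68480409 0.10320447 0.078     ]
[0.68611044 0.08440178 0.078     ]
```

View pics/s3b.png

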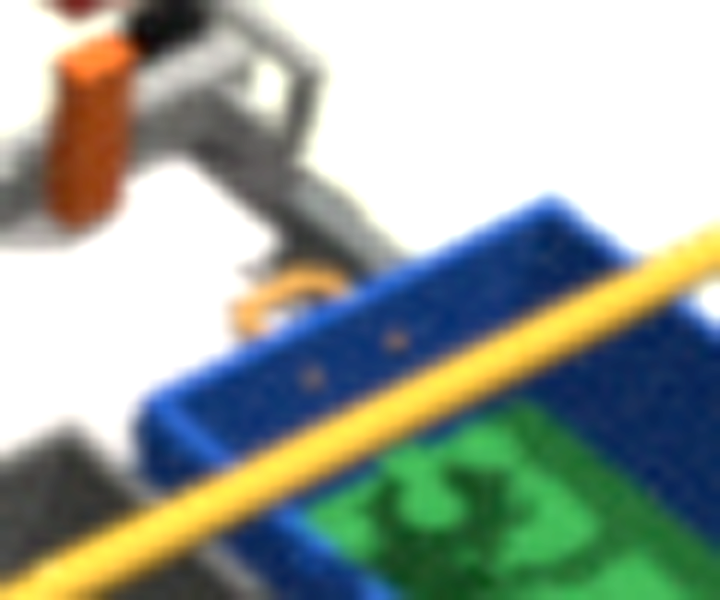

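Emit:
step_arm(targets="0 0 0.35 0 0 0 0;0 0 0 0 0 0 0;0 0 0 0 0 0 0;0 0 0 0 0 0 0")

```text
time: 12.6
tool_pos: [0.5733, 0.0914, 0.131]
tool_rot: [[-0.0, 0.079, 0.997], [0.0, 0.997, -0.079], [-1.0, 0.0, -0.0]]
contact_force: [0.5, 0.2, -1.6]
width: 0.0199
```

```bash
python3 - <<'E'
from h import *
wshot("w4"); 
im=cv2.imread("pics/w4.png"); a=cv2.resize(im[400:480,250:380],None,fx=6,fy=6,interpolation=cv2.INTER_CUBIC); cv2.imwrite("pics/w4b.png",np.clip(a.astype(int)*2,0,255).astype(np.uint8))
import pickle
from workcell import *
c0,s0=pickle.load(open("c0.pkl","rb"))
print("scene outer",onz(s0,364.75,250.4,.078),onz(s0,370.4,247.5,.078)); print("top outer row195",onz(c0,274,194.7,.078))
st=observe();print(st["tool_pos"])
E
```

```text
12.6 [0.5733 0.0914 0.131 ] 0.019855641291317627 [ 0.49  0.17 -1.58]
scene outer [0.67579274 0.0771296  0.078     ] [0.67710967 0.0972091  0.078     ]
top outer row195 [0.67280218 0.08575604 0.078     ]
[0.57328641 0.09149426 0.13097808]
```

View pics/w4b.png

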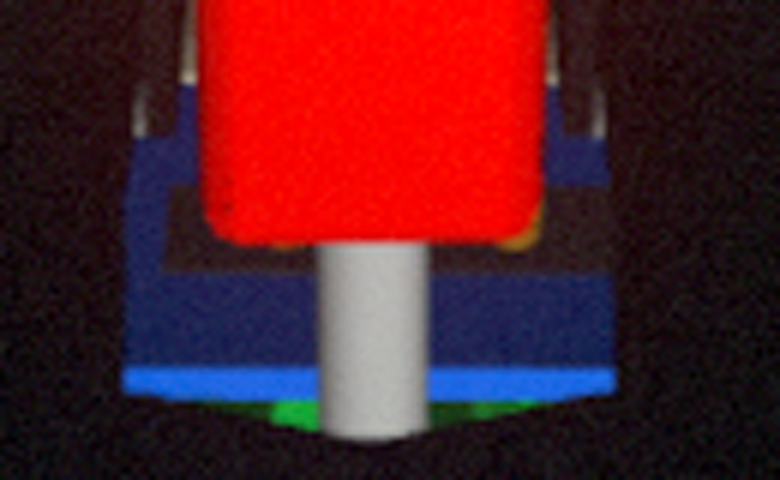

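Emit:
step_arm(targets="0 0.1 0.1 0 0 0 0;0.7 0 0 0 0 0 0;0.7 0 0 0 0 0 0;0.4 0 0 0 0 0 0;0 0 0 0 0 0 0")

```text
time: 13.15
tool_pos: [0.5743, 0.0931, 0.0934]
tool_rot: [[-0.003, 0.078, 0.997], [-0.001, 0.997, -0.078], [-1.0, -0.001, -0.003]]
contact_force: [-0.6, 0.7, -1.9]
width: 0.0199
```

```bash
python3 - <<'E'
from h import *
from workcell import *
s=read_camera("scene");st=observe();print(st["tool_pos"],st["contact_force"])
a=cv2.resize(s["image"][225:275,345:405,::-1],None,fx=12,fy=12,interpolation=cv2.INTER_CUBIC)
cv2.imwrite("pics/s4.png",np.clip(a.astype(int)*2,0,255).astype(np.uint8))
E
```

```text
[0.57499877 0.09327643 0.09425555] [ 0.05059602  0.18624807 -0.8690327 ]
```

View pics/s4.png

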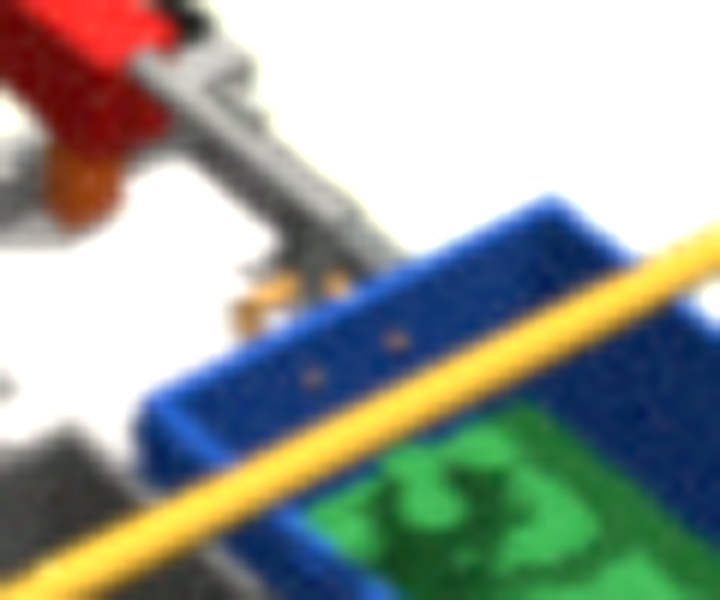

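The tip covers the loop's right-hand part (zoom col ~315), and the bin rim hides its lower end. Overlaying the model before going down.

```bash
python3 - <<'E'
from h import *
import pickle
c,s=pickle.load(open("c1.pkl","rb"))
yaw=-.079;ez=np.array([np.cos(yaw),np.sin(yaw),0]);ey=np.array([-np.sin(yaw),np.cos(yaw),0])
p=np.array([.575,.0933,.0943])
tip=p+.115*ez+.0012*ey-np.array([0,0,.0015])
Z=lambda X:((proj(s,X)-[345,225])*12+6).round(0).astype(int)
print("tip",tip,"bottom",Z(tip-[0,0,.004]),"rodlevel",Z(tip+3e-3*ez+[0,0,.022]))
print("actual tip earlier (298,155); pred", Z(np.array([.6803,.0827,.1245])))
im=cv2.imread("pics/s3b.png")
for E,col in (((.690,.0853,.078),(0,0,255)),((.688,.083,.078),(255,0,255)),((.692,.0865,.078),(255,255,0))):
    E=np.array(E)
    q=[Z(E+a*ez+b*ey) for a,b in((.0105,-.012),(-.0135,-.012),(-.0135,.012),(.0105,.012))]
    cv2.polylines(im,[np.array(q).reshape(-1,1,2)],False,col,2)
cv2.imwrite("pics/ov.png",im)
E
```

```text
tip [0.68973603 0.0854207  0.0928    ] bottom [317 290] rodlevel [336 208]
actual tip earlier (298,155); pred [291 150]
```

View pics/ov.png

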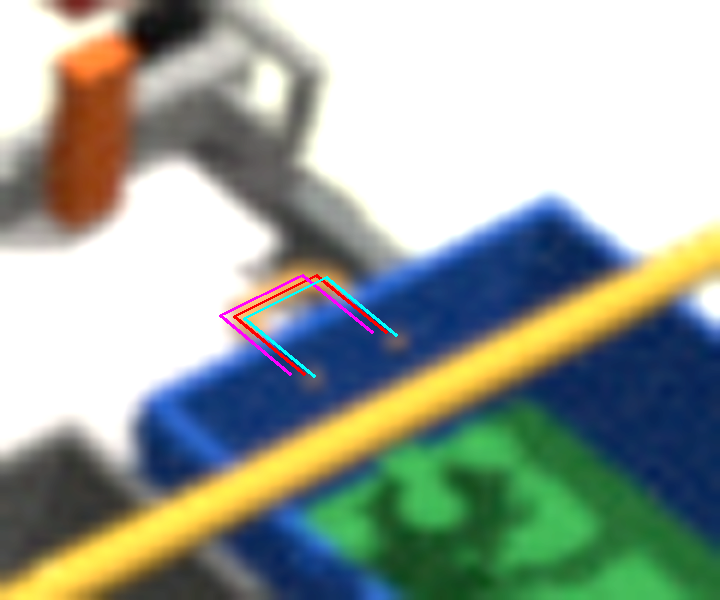

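The overlay puts the eye at about (.691,.086), and the tip model is at (.690,.085). Lowering it into the eye.

Emit:
step_arm(targets="0.3 0.03 0.03 0 0 0 0;0.3 0 0 0 0 0 0;0.3 0 0 0 0 0 0;0 0 0 0 0 0 0")

```text
time: 13.6
tool_pos: [0.5755, 0.0937, 0.0761]
tool_rot: [[-0.002, 0.078, 0.997], [-0.0, 0.997, -0.078], [-1.0, -0.001, -0.002]]
contact_force: [-1.1, -0.5, -1.2]
width: 0.0195
```

Emit:
step_arm(targets="0.25 0 0 0 0 0 0;0.15 0 0 0 0 0 0;0 0 0 0 0 0 0;0 0 0 0 0 0 0")

```text
time: 14.0
tool_pos: [0.5762, 0.0939, 0.0689]
tool_rot: [[-0.0, 0.079, 0.997], [0.0, 0.997, -0.079], [-1.0, 0.0, -0.0]]
contact_force: [0.6, -0.2, -1.9]
width: 0.0198
```

Emit:
step_arm(targets="0 0 -0.15 0 0 0 0;0 0 -0.15 0 0 0 0;0 0 -0.15 0 0 0 0;0 0 -0.15 0 0 0 0;0 0 -0.15 0 0 0 0")

```text
time: 14.5
tool_pos: [0.563, 0.0953, 0.0695]
tool_rot: [[0.004, 0.079, 0.997], [0.001, 0.997, -0.079], [-1.0, 0.001, 0.004]]
contact_force: [4.7, 0.7, -2.2]
width: 0.0195
```

Emit:
step_arm(targets="0 0 -0.15 0 0 0 0;0 0 -0.15 0 0 0 0;0 0 -0.15 0 0 0 0;0 0 -0.15 0 0 0 0;0 0 -0.15 0 0 0 0")

```text
time: 15.0
tool_pos: [0.5462, 0.0963, 0.069]
tool_rot: [[0.0, 0.078, 0.997], [0.0, 0.997, -0.078], [-1.0, 0.0, 0.0]]
contact_force: [4.3, -0.2, -1.8]
width: 0.0197
```

Emit:
step_arm(targets="0 0 -0.25 0 0 0 0;0 0 -0.25 0 0 0 0;0 0 -0.25 0 0 0 0;0 0 -0.25 0 0 0 0;0 0 -0.25 0 0 0 0")

```text
time: 15.5
tool_pos: [0.5209, 0.0983, 0.069]
tool_rot: [[-0.0, 0.079, 0.997], [0.0, 0.997, -0.079], [-1.0, 0.0, -0.0]]
contact_force: [4.0, 0.4, -3.0]
width: 0.0194
```

Emit:
step_arm(targets="0 0 -0.25 0 0 0 0;0 0 -0.25 0 0 0 0;0 0 -0.25 0 0 0 0;0 0 -0.2 0 0 0 0;0 0 -0.15 0 0 0 0")

```text
time: 16.0
tool_pos: [0.499, 0.1, 0.069]
tool_rot: [[-0.0, 0.078, 0.997], [0.0, 0.997, -0.078], [-1.0, -0.0, -0.0]]
contact_force: [4.1, -0.1, -1.8]
width: 0.0192
```

```bash
python3 - <<'E'
from h import *
from workcell import *
s=read_camera("scene");st=observe();print(st["time"],st["tool_pos"],st["contact_force"])
a=cv2.resize(s["image"][210:310,300:420,::-1],None,fx=6,fy=6,interpolation=cv2.INTER_CUBIC)
cv2.imwrite("pics/s5.png",np.clip(a.astype(int)*2,0,255).astype(np.uint8))
E
```

```text
16.05 [0.49842366 0.10000537 0.0689649 ] [ 3.4566813  -0.76454924 -1.98384737]
```

View pics/s5.png

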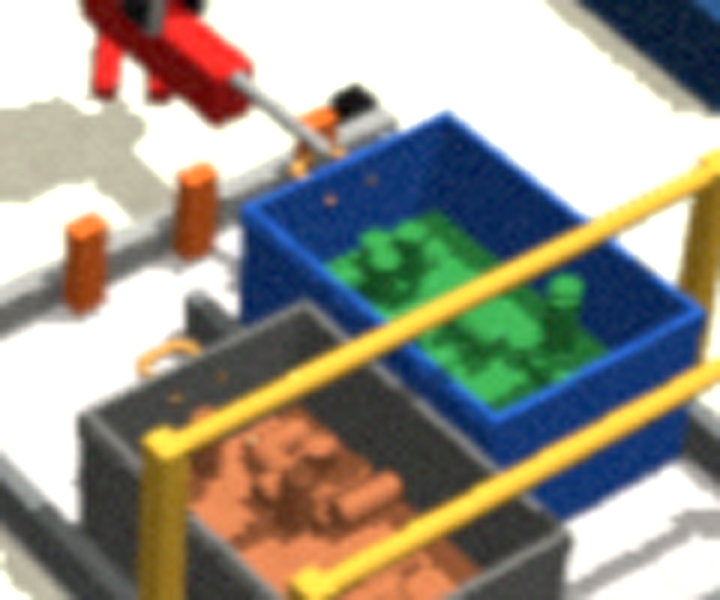

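Emit:
step_arm(targets="0 0 -0.15 0 0 0 0;0 0 -0.15 0 0 0 0;0 0 -0.15 0 0 0 0;0 0 -0.15 0 0 0 0;0 0 -0.15 0 0 0 0")

```text
time: 16.55
tool_pos: [0.4842, 0.1012, 0.069]
tool_rot: [[-0.0, 0.079, 0.997], [0.0, 0.997, -0.079], [-1.0, 0.0, -0.0]]
contact_force: [3.8, -0.7, -2.2]
width: 0.0195
```

Emit:
step_arm(targets="0 0 -0.15 0 0 0 0;0 0 -0.15 0 0 0 0;0 0 -0.12 0 0 0 0;0 0 -0.1 0 0 0 0")

```text
time: 16.95
tool_pos: [0.4739, 0.102, 0.069]
tool_rot: [[-0.0, 0.078, 0.997], [0.0, 0.997, -0.078], [-1.0, 0.0, -0.0]]
contact_force: [4.0, -0.8, -3.1]
width: 0.0193
```

Emit:
step_arm(targets="0 0 -0.08 0 0 0 0;0 0 -0.08 0 0 0 0;0 0 -0.08 0 0 0 0")

```text
time: 17.25
tool_pos: [0.4693, 0.1024, 0.069]
tool_rot: [[0.0, 0.079, 0.997], [0.0, 0.997, -0.079], [-1.0, 0.0, 0.0]]
contact_force: [3.7, -0.2, -2.3]
width: 0.0192
```

Emit:
step_arm(targets="0 0 -0.08 0 0 0 0;0 0 -0.08 0 0 0 0;0 0 -0.08 0 0 0 0")

```text
time: 17.55
tool_pos: [0.4645, 0.1027, 0.069]
tool_rot: [[0.0, 0.078, 0.997], [0.0, 0.997, -0.078], [-1.0, 0.0, 0.0]]
contact_force: [4.3, -0.1, -1.5]
width: 0.0195
```

Emit:
step_arm(targets="0 0 -0.08 0 0 0 0;0 0 -0.08 0 0 0 0;0 0 -0.08 0 0 0 0")

```text
time: 17.85
tool_pos: [0.4596, 0.1031, 0.069]
tool_rot: [[-0.0, 0.079, 0.997], [0.0, 0.997, -0.079], [-1.0, 0.0, -0.0]]
contact_force: [4.0, -0.9, -2.3]
width: 0.0193
```

Emit:
step_arm(targets="0 0 -0.08 0 0 0 0;0 0 -0.08 0 0 0 0")

```text
time: 18.05
tool_pos: [0.4564, 0.1033, 0.069]
tool_rot: [[-0.0, 0.079, 0.997], [0.0, 0.997, -0.079], [-1.0, 0.0, -0.0]]
contact_force: [4.2, -0.4, -3.5]
width: 0.0198
```

Emit:
step_arm(targets="0 0 -0.08 0 0 0 0;0 0 -0.08 0 0 0 0")

```text
time: 18.25
tool_pos: [0.4533, 0.1036, 0.069]
tool_rot: [[0.0, 0.079, 0.997], [0.0, 0.997, -0.079], [-1.0, 0.0, 0.0]]
contact_force: [3.7, -1.5, -1.7]
width: 0.0195
```

Emit:
step_arm(targets="0 0 -0.08 0 0 0 0;0 0 -0.08 0 0 0 0")

```text
time: 18.45
tool_pos: [0.4501, 0.1038, 0.069]
tool_rot: [[0.0, 0.079, 0.997], [0.0, 0.997, -0.079], [-1.0, 0.0, -0.0]]
contact_force: [3.9, -1.1, -1.9]
width: 0.0191
```

Emit:
step_arm(targets="0 0 -0.06 0 0 0 0;0 0 -0.06 0 0 0 0")

```text
time: 18.65
tool_pos: [0.4477, 0.1041, 0.069]
tool_rot: [[0.0, 0.078, 0.997], [0.0, 0.997, -0.078], [-1.0, 0.0, 0.0]]
contact_force: [3.1, -0.7, -1.7]
width: 0.0199
```

Emit:
step_arm(targets="0 0 -0.06 0 0 0 0;0 0 -0.06 0 0 0 0")

```text
time: 18.85
tool_pos: [0.4453, 0.1042, 0.069]
tool_rot: [[0.0, 0.079, 0.997], [0.0, 0.997, -0.079], [-1.0, 0.0, 0.0]]
contact_force: [3.5, -0.3, -2.2]
width: 0.0195
```

Emit:
step_arm(targets="0 0 -0.06 0 0 0 0;0 0 -0.06 0 0 0 0")

```text
time: 19.05
tool_pos: [0.443, 0.1044, 0.069]
tool_rot: [[0.0, 0.079, 0.997], [0.0, 0.997, -0.079], [-1.0, 0.0, 0.0]]
contact_force: [3.8, -0.5, -1.9]
width: 0.0194
```

Emit:
step_arm(targets="0 0 -0.06 0 0 0 0;0 0 -0.06 0 0 0 0")

```text
time: 19.25
tool_pos: [0.4412, 0.1047, 0.069]
tool_rot: [[0.001, 0.079, 0.997], [0.0, 0.997, -0.079], [-1.0, 0.0, 0.001]]
contact_force: [4.9, -1.3, -3.3]
width: 0.0197
```

```bash
python3 - <<'E'
from h import *
from workcell import *
s=read_camera("scene");st=observe();print(st["time"],st["tool_pos"],st["contact_force"])
a=cv2.resize(s["image"][190:290,260:380,::-1],None,fx=6,fy=6,interpolation=cv2.INTER_CUBIC)
cv2.imwrite("pics/s6.png",np.clip(a.astype(int)*2,0,255).astype(np.uint8))
E
```

```text
19.3 [0.44111786 0.1046667  0.06907735] [ 5.1306568  -1.01003322 -2.78233613]
```

View pics/s6.png

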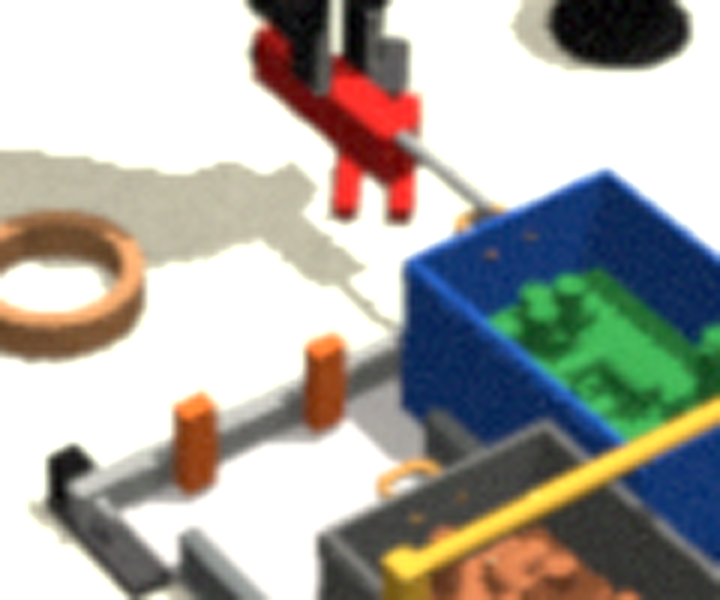

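The bin's front wall now hides its pads and the force is beginning to rise, so this is stop contact. Pressing in small steps.

Emit:
step_arm(targets="0 0 -0.06 0 0 0 0;0 0 -0.05 0 0 0 0")

```text
time: 19.5
tool_pos: [0.4403, 0.105, 0.0692]
tool_rot: [[0.003, 0.079, 0.997], [0.001, 0.997, -0.079], [-1.0, 0.001, 0.003]]
contact_force: [7.8, -0.9, -3.3]
width: 0.0196
```

Emit:
step_arm(targets="0 0 -0.05 0 0 0 0;0 0 0 0 0 0 0")

```text
time: 19.7
tool_pos: [0.4397, 0.1051, 0.0693]
tool_rot: [[0.004, 0.08, 0.997], [0.001, 0.997, -0.08], [-1.0, 0.002, 0.004]]
contact_force: [6.2, -1.8, -2.8]
width: 0.0196
```

Emit:
step_arm(targets="0 0 -0.05 0 0 0 0;0 0 -0.05 0 0 0 0")

```text
time: 19.9
tool_pos: [0.4389, 0.1054, 0.0694]
tool_rot: [[0.006, 0.08, 0.997], [0.002, 0.997, -0.08], [-1.0, 0.002, 0.006]]
contact_force: [9.8, -1.6, -3.8]
width: 0.0194
```

Emit:
step_arm(targets="0 0 -0.05 0 0 0 0;0 0 -0.05 0 0 0 0")

```text
time: 20.1
tool_pos: [0.438, 0.1057, 0.0695]
tool_rot: [[0.008, 0.081, 0.997], [0.002, 0.997, -0.081], [-1.0, 0.003, 0.008]]
contact_force: [11.7, -1.4, -3.4]
width: 0.02
```

Emit:
step_arm(targets="0 0 -0.05 0 0 0 0;0 0 -0.03 0 0 0 0")

```text
time: 20.3
tool_pos: [0.4374, 0.106, 0.0696]
tool_rot: [[0.01, 0.081, 0.997], [0.003, 0.997, -0.081], [-1.0, 0.004, 0.009]]
contact_force: [12.0, -1.9, -3.8]
width: 0.0198
```

Emit:
step_arm(targets="0 0 0 0 0 0 0;0 0 0 0 0 0 0;0 0 0 0 0 0 0")

```text
time: 20.6
tool_pos: [0.4374, 0.106, 0.0696]
tool_rot: [[0.01, 0.081, 0.997], [0.003, 0.997, -0.081], [-1.0, 0.004, 0.009]]
contact_force: [12.1, -1.8, -3.3]
width: 0.0196
```

Emit:
step_arm(targets="0 0 -0.05 0 0 0 0;0 0 -0.04 0 0 0 0;0 0 0 0 0 0 0;0 0 0 0 0 0 0;0 0 0 0 0 0 0")

```text
time: 21.1
tool_pos: [0.4365, 0.1062, 0.0697]
tool_rot: [[0.011, 0.081, 0.997], [0.003, 0.997, -0.081], [-1.0, 0.004, 0.011]]
contact_force: [14.3, -2.1, -4.5]
width: 0.0196
```

Emit:
step_arm(targets="0 0 0 0 0 0 0;0 0 0 0 0 0 0")

```text
time: 21.3
tool_pos: [0.4365, 0.1062, 0.0697]
tool_rot: [[0.011, 0.081, 0.997], [0.003, 0.997, -0.081], [-1.0, 0.004, 0.011]]
contact_force: [13.3, -1.6, -4.6]
width: 0.0196
```

Pressed at about 14 N pull minus about 4 N friction, so roughly 10 N on the stop. Easing off slowly.

Emit:
step_arm(targets="0 0 0.05 0 0 0 0;0 0 0.05 0 0 0 0;0 0 0.05 0 0 0 0;0 0 0.05 0 0 0 0;0 0 0.05 0 0 0 0")

```text
time: 21.8
tool_pos: [0.437, 0.1053, 0.0692]
tool_rot: [[0.003, 0.079, 0.997], [0.001, 0.997, -0.079], [-1.0, 0.001, 0.003]]
contact_force: [5.8, -1.9, -2.0]
width: 0.0195
```

Emit:
step_arm(targets="0 0 0.05 0 0 0 0;0 0 0.05 0 0 0 0;0 0 0.05 0 0 0 0")

```text
time: 22.1
tool_pos: [0.4382, 0.1048, 0.069]
tool_rot: [[0.0, 0.079, 0.997], [0.0, 0.997, -0.079], [-1.0, 0.0, 0.0]]
contact_force: [4.2, 0.0, -3.1]
width: 0.0194
```

Emit:
step_arm(targets="0 0 0.05 0 0 0 0;0 0 0.05 0 0 0 0;0 0 0.05 0 0 0 0")

```text
time: 22.4
tool_pos: [0.4397, 0.1044, 0.0688]
tool_rot: [[-0.002, 0.078, 0.997], [-0.001, 0.997, -0.078], [-1.0, -0.001, -0.002]]
contact_force: [0.8, 0.7, -2.0]
width: 0.0201
```

Emit:
step_arm(targets="0 0 0.05 0 0 0 0;0 0 0.05 0 0 0 0;0 0 0 0 0 0 0")

```text
time: 22.7
tool_pos: [0.4423, 0.1041, 0.0688]
tool_rot: [[-0.001, 0.079, 0.997], [-0.0, 0.997, -0.079], [-1.0, -0.001, -0.001]]
contact_force: [0.0, -0.2, -2.3]
width: 0.0194
```

Emit:
step_arm(targets="0 0 0.08 0 0 0 0;0 0 0.05 0 0 0 0;0 0 0 0 0 0 0;-0.2 0 0 0 0 0 0;-0.3 0 0 0 0 0 0")

```text
time: 23.2
tool_pos: [0.4453, 0.1041, 0.0791]
tool_rot: [[-0.001, 0.078, 0.997], [-0.0, 0.997, -0.078], [-1.0, -0.0, -0.001]]
contact_force: [0.3, -0.1, -1.9]
width: 0.0191
```

Emit:
step_arm(targets="-0.4 0 0 0 0 0 0;-0.4 0 0 0 0 0 0;-0.5 0 0 0 0 0 0;-0.5 0 0 0 0 0 0;-0.5 0 0 0 0 0 0")

```text
time: 23.7
tool_pos: [0.4457, 0.1042, 0.1261]
tool_rot: [[0.0, 0.079, 0.997], [0.0, 0.997, -0.079], [-1.0, 0.0, 0.0]]
contact_force: [0.4, 0.7, -1.7]
width: 0.0196
```

```bash
python3 - <<'E'
from h import *
from workcell import *
s=read_camera("scene");st=observe();print(st["time"],st["tool_pos"],st["contact_force"])
a=cv2.resize(s["image"][190:290,260:380,::-1],None,fx=6,fy=6,interpolation=cv2.INTER_CUBIC)
cv2.imwrite("pics/s7.png",np.clip(a.astype(int)*2,0,255).astype(np.uint8))
E
```

```text
23.75 [0.44648546 0.10436511 0.12719182] [ 0.67338826 -0.6407205   0.62463648]
```

View pics/s7.png

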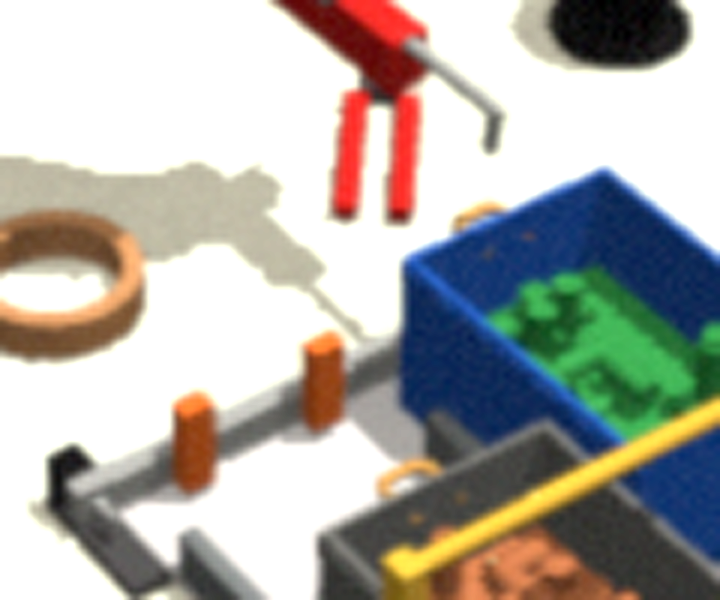

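Emit:
step_arm(targets="-0.2 -1 0 0 0 0 0;0 -1 0 0 0 0 0;0 -1 0 0 0 0 0;0 -1 0 0 0 0 0;0 -1 0 0 0 0 0")

```text
time: 24.25
tool_pos: [0.4377, 0.0037, 0.1292]
tool_rot: [[0.0, 0.078, 0.997], [0.0, 0.997, -0.078], [-1.0, 0.0, 0.0]]
contact_force: [0.3, -0.1, -1.0]
width: 0.0195
```

Emit:
step_arm(targets="0 -1 0 0 0 0 0;0 -1 0 0 0 0 0;0 -1 0 0 0 0 0;0 -1 0 0 0 0 0;0 -1 0 0 0 0 0")

```text
time: 24.75
tool_pos: [0.4298, -0.0961, 0.1292]
tool_rot: [[0.0, 0.079, 0.997], [-0.0, 0.997, -0.079], [-1.0, -0.0, 0.0]]
contact_force: [0.9, 0.2, -1.7]
width: 0.0196
```

Emit:
step_arm(targets="0 -1 0 0 0 0 0;0 -1 0 0 0 0 0;0 -1 0 0 0 0 0;0 -1 0 0 0 0 0;0 -1 0.4 0 0 0 0")

```text
time: 25.25
tool_pos: [0.4285, -0.1964, 0.1291]
tool_rot: [[-0.002, 0.079, 0.997], [0.0, 0.997, -0.079], [-1.0, -0.0, -0.002]]
contact_force: [1.0, 0.6, -1.7]
width: 0.0194
```

Emit:
step_arm(targets="0 -1 0.4 0 0 0 0;0 -1 0.4 0 0 0 0;0 -1 0.4 0 0 0 0;0 -1 0.4 0 0 0 0;0 -1 0.2 0 0 0 0")

```text
time: 25.75
tool_pos: [0.4586, -0.2989, 0.1291]
tool_rot: [[0.001, 0.078, 0.997], [0.0, 0.997, -0.078], [-1.0, 0.0, 0.001]]
contact_force: [0.5, 0.0, -1.8]
width: 0.0195
```

Emit:
step_arm(targets="0 -1 0 0 0 0 0;0 -1 0 -0.061 0 0 0;0 0 0 -0.061 0 0 0;0 0 0 0 0 0 0;0 0 0 0 0 0 0")

```text
time: 26.25
tool_pos: [0.4548, -0.3373, 0.1289]
tool_rot: [[-0.0, -0.111, 0.994], [0.001, 0.994, 0.111], [-1.0, 0.001, -0.0]]
contact_force: [0.5, 0.0, -1.9]
width: 0.0197
```

Emit:
step_arm(targets="1 0 0 0 0 0 0;1 0 0 0 0 0 0;1 0 0 0 0 0 0;1 0 0 0 0 0 0;0.6 0 0 0 0 0 0")

```text
time: 26.75
tool_pos: [0.4546, -0.3367, 0.0358]
tool_rot: [[-0.002, -0.113, 0.994], [0.001, 0.994, 0.113], [-1.0, 0.001, -0.001]]
contact_force: [0.0, 0.0, -2.0]
width: 0.0196
```

Emit:
step_arm(targets="0.5 0 0 0 0 0 0;0.4 0 0 0 0 0 0;0.2 0 0 0 0 0 0;0.1 0 0 0 0 0 0;0 0 0 0 0 0 0")

```text
time: 27.25
tool_pos: [0.4551, -0.338, 0.0131]
tool_rot: [[0.0, -0.113, 0.994], [-0.0, 0.994, 0.113], [-1.0, -0.0, 0.0]]
contact_force: [0.2, -0.0, -1.4]
width: 0.0194
```

Emit:
step_arm(targets="0.06 0 0 0 0 0 0;0.05 0 0 0 0 0 0;0.05 0 0 0 0 0 0;0 0 0 0 0 0 0")

```text
time: 27.65
tool_pos: [0.4549, -0.3379, 0.0097]
tool_rot: [[0.0, -0.113, 0.994], [0.0, 0.994, 0.113], [-1.0, 0.0, 0.0]]
contact_force: [-0.1, 0.9, -2.2]
width: 0.0194
```

Emit:
step_arm(targets="0.04 0 0 0 0 0 0;0.03 0 0 0 0 0 0;0 0 0 0 0 0 0")

```text
time: 27.95
tool_pos: [0.455, -0.3382, 0.0094]
tool_rot: [[0.0, -0.113, 0.994], [-0.001, 0.994, 0.113], [-1.0, -0.001, 0.0]]
contact_force: [-1.8, 0.1, 8.0]
width: 0.0194
```

Emit:
step_arm(targets="-0.03 0 0 0 0 0 0.3;0 0 0 0 0 0 0.6;0 0 0 0 0 0 0.8;0 0 0 0 0 0 0.8;0 0 0 0 0 0 0.8")

```text
time: 28.45
tool_pos: [0.455, -0.3379, 0.0088]
tool_rot: [[-0.0, -0.113, 0.994], [0.0, 0.994, 0.113], [-1.0, 0.0, -0.0]]
contact_force: [-0.4, -0.9, -0.4]
width: 0.068
```

Emit:
step_arm(targets="0 0 0 0 0 0 0.8;-0.5 0 0 0 0 0 0.8;-1 0 0 0 0 0 0.8;-1 0 0 0 0 0 0.8;-1 0 0 0 0 0 0.8")

```text
time: 28.95
tool_pos: [0.4549, -0.3379, 0.0803]
tool_rot: [[0.0, -0.113, 0.994], [-0.0, 0.994, 0.113], [-1.0, -0.0, 0.0]]
contact_force: [0.3, 0.4, 0.2]
width: 0.0685
```

Emit:
step_arm(targets="-1 0 0 0 0 0 0.8;-1 0 0 0 0 0 0.8;-1 0 0 0 0 0 0.8;-1 0 0 0 0 0 0.8;0 0 0 0 0 0 0.8")

```text
time: 29.45
tool_pos: [0.4567, -0.3388, 0.1622]
tool_rot: [[0.005, -0.113, 0.994], [-0.003, 0.994, 0.113], [-1.0, -0.003, 0.005]]
contact_force: [0.2, -1.0, -0.2]
width: 0.0685
```

```bash
python3 - <<'E'
from h import *
from workcell import *
c=read_camera("top");s=read_camera("scene");st=observe();print(st["time"],st["tool_pos"],st["contact_force"])
cv2.imwrite("pics/t8.png",np.clip(c["image"][:,:,::-1].astype(int)*2,0,255).astype(np.uint8))
a=cv2.resize(s["image"][190:370,110:380,::-1],None,fx=2.9,fy=2.9,interpolation=cv2.INTER_CUBIC)
cv2.imwrite("pics/s8.png",np.clip(a.astype(int)*2,0,255).astype(np.uint8))
wshot("w8")
E
```

```text
29.55 [ 0.45489886 -0.33800427  0.15948536] [-1.02292147  0.207144   -0.68715268]
29.55 [ 0.4549 -0.338   0.1595] 0.0687115283884 [-1.02  0.21 -0.69]
```

View pics/t8.png

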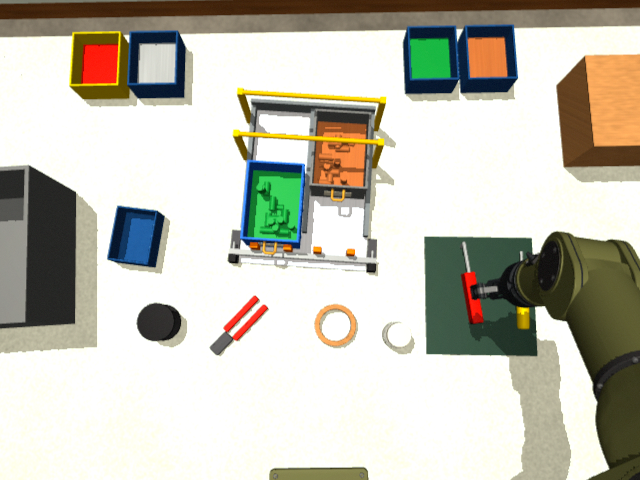

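View pics/s8.png

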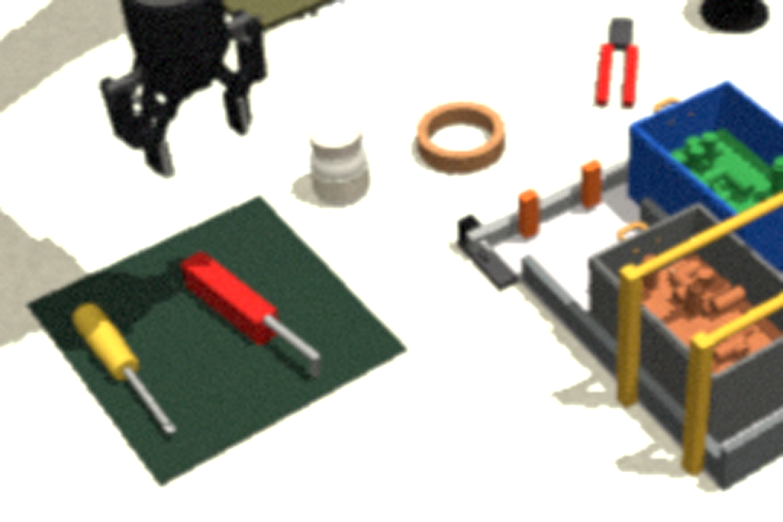

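View pics/w8.png

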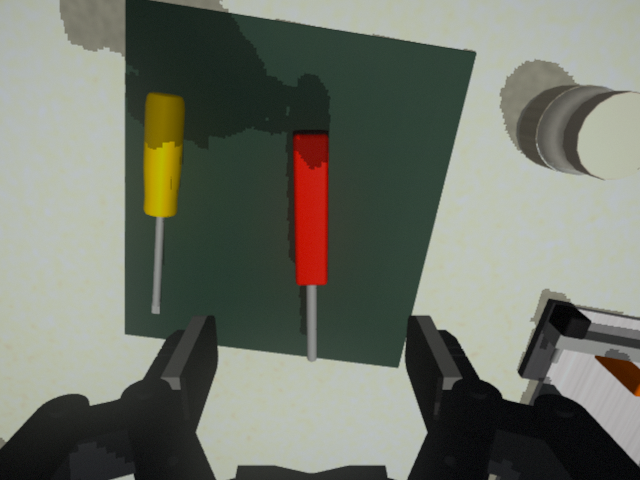

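The hook lies flat on the mat (handle in the top view near (473,297), as at the start). The bin rests at the pads, row ~247. One more check: is the stop bar still displaced by the bin?

```bash
python3 - <<'E'
from h import *
import pickle
from workcell import *
c0,s0=pickle.load(open("c0.pkl","rb")); c=read_camera("top")
g0=cv2.cvtColor(c0["image"],cv2.COLOR_RGB2GRAY).astype(np.float32);g1=cv2.cvtColor(c["image"],cv2.COLOR_RGB2GRAY).astype(np.float32)
def sh(n,r):
    a=g0[r[0]:r[1],r[2]:r[3]];b=g1[r[0]:r[1],r[2]:r[3]]
    print(n,cv2.phaseCorrelate(a,b,cv2.createHanningWindow(a.shape[::-1],cv2.CV_32F)))
sh("stop right",(235,275,300,365));sh("rack rear right",(85,125,330,400))
sh("grey",(105,200,312,366))
sh("tape",(300,350,310,362));sh("jar",(315,355,380,415))
a=[cv2.resize(x["image"][225:275,225:385,::-1],None,fx=5,fy=5,interpolation=cv2.INTER_CUBIC) for x in(c0,c)]
cv2.imwrite("pics/cmp.png",np.clip(np.vstack(a).astype(int)*2,0,255).astype(np.uint8))
E
```

```text
stop right ((-0.01941808843066184, 0.8834822822565016), 0.9307860235373179)
rack rear right ((0.04406224774120915, 0.006542622168527856), 0.9791215628385543)
grey ((0.02702485500308427, 0.003202568613346557), 1.0032485094335344)
tape ((-0.017255628330854478, 0.006262506339243856), 0.9934242216746012)
jar ((0.04579018988714978, 0.024014380634298504), 0.9533696567018827)
```

View pics/cmp.png

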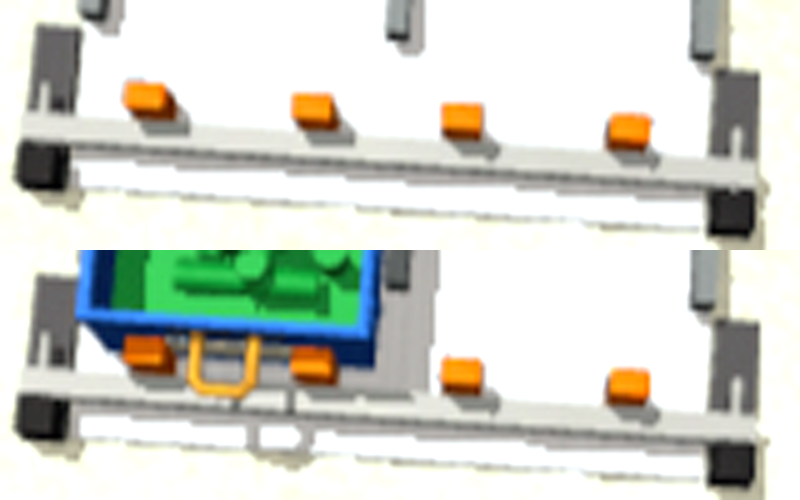

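The stop bar is still 0.9 px (about 2 mm, roughly 4 N) out of its rest place, so the bin is loading it. The grey bin, tape and jar haven't moved. Handing in.

```bash
python3 -c "
from workcell import *
print(hand_in()); print(observe()['time'])"
```

```text
the job is handed in; nothing more can be done
None
the job is handed in; nothing more can be done
```

The job is done and handed in at about 30 s of the 72 s allowed; no verdict was reported.

- **Pull and press:** I gripped the red hook, lowered its tip into the blue bin's eye and dragged the bin about 13 cm to the stop. I held it there with about 14 N of pull. Subtracting the roughly 4 N of sliding friction measured on the way, that is about 10 N on the stop, below the 18 N limit.
- **Unhook and return:** I eased off until the pull fell to zero and lifted the hook straight out without feeling contact. I laid it back on the mat near its starting place.

**Last checks:**
- The stop bar was still about 2 mm out of its rest position, roughly 4 N, so the bin was still loading it.
- The hook lay flat on the mat, clear of the bin.
- The grey bin, tape roll and jar had not moved in the images. I checked the screwdriver, pliers, spool and small bin only by eye, and they looked unmoved. The top camera's view of the screwdriver was partly blocked by the arm, but it showed in the other views.

**Disagreements:**
- The camera estimates of the eye's position differed by 3 to 6 mm, so I used a middle value confirmed by an overlay on the scene picture. The tip went in without contact.
- The gripper read 20 mm open while holding the 24 mm handle, but the hook stayed firmly held.
- I could not measure the force on the stop directly; it is inferred from the wrist force and the friction.

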